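# Quarantine the tipped cell from the sorting turntable

### The arm

A 6-joint arm with a two-finger parallel gripper is mounted at the origin on the work surface. World frame = base frame: x ahead of the robot, y to its left, z up, the work surface at z = 0. Lengths are in mm, angles in rad, forces in N, time in s.
With the tool pointing down it reaches from about 300 to 850 mm from the base axis. Payload 5.4 kg.
Tool frame: the origin (TCP) lies at the very end of the fingers, on their centre line; the grasp point (between the pads) lies 19 mm behind it; z points along the fingers, y is the line along which they close (so a half turn about z gives the same grasp; the last joint's range is limited). The gripper opens to 85 mm and grips with 20 to 120 N. Pads are 22 mm wide; open, the fingers measure 114 mm over their backs; the gripper's body (76 mm by 85 mm) begins 54 mm behind the grasp point. The pads swing forward as they close: fully open they stand 13 mm farther back than shut.
Start: joints at [-1.534, 0.158, 1.597, -0, 1.386, -0.21], TCP at [140.451, -557.566, 193.599] pointing down, gripper open.
Joint ranges: [-2.91, 2.91], [-0.94, 2.29], [0.18, 2.7], [-1.29, 4.43], [0.17, 2.64], [-3, 3]. Speed limits (rad/s): [2.57, 2.57, 3.14, 3.14, 3.14, 3.14].

### API

Orientations are given as a rotation vector (axis times angle).
In Python, from bench import readout, optics, job gives the robot as it stands. The module is installed in compiled form; this text tells all that it offers.
- The arm moves only by the tool play_rows, never from a script. Its argument "series" is text: rows parted by semicolons, each of 7 numbers parted by spaces: the shift along the tool's x, y, z in mm, then the turn, a rotation vector about the tool's x, y, z in degrees, then the opening, from -1 (shut) to 1 (fully open), so that 0 is half open. A call has 1 to 10 rows; each row is the pose to reach, as a shift and turn from the pose commanded when the call began, along the tool's axes at that moment; what a row does not reach only later rows make up. A row lasts 1/10 s, in which the tool goes at most 50 mm and 8.59 degrees, less where a joint would pass 70% of its speed; a pose out of reach is approached as far as the arm can. A call with a gripper value outside its range is refused whole. The fingers move at their own pace and stop on an object; "squeeze" is the grip in N (left out, the last holds). Time passes only in rows, so rows that repeat a pose let the fingers close. It gives the time, the measured TCP pose, the force, the opening and the grip force at its end, in the units of the state.
- readout.read_state(): the state, without advancing time (a new reading comes with each control period).
- optics.capture(name): name is "side" or "top" or "wrist"; returns the picture (384x512x3 uint8, red, green, blue); there is no depth.
- optics.camera_params(name): a dict with "mtx" (3x3 intrinsics, pixels), "rvec" (rotation vector, rad) and "tvec" (3), from world to camera coordinates, as OpenCV has them. Camera axes: x right, y down, z forward; pixel columns grow to the right and rows downward; lengths in mm; the calibration is good to about 2 mm. The wrist camera is an equidistant fisheye: a pixel r from the principal point sees the ray r / f radians off the axis. A picture is of the moment at which its call begins: read the wrist's pose just before it. camera_params takes no time and is no camera call; for the wrist camera it gives the pose at the moment of the call.
- job.close_job(): hands the job in; it is judged then, once.
The state is a dict: "clock": time; "qpos": joint angles; "dq": joint speeds; "tau": joint torques, N m; "tool_pos": TCP position; "ee_rot": TCP orientation; "contact_force": force on the tool from outside, world axes, zero at the start; "moment": the same for the moment, N m; "width": finger opening in mm; "grasp_force": force on a finger pad.
Only numpy, scipy, OpenCV 4.12 (cv2) and the standard library are available. Lean on these libraries where they do the work, as an engineer would, in place of code of your own. Each camera call takes 0.05 s, during which the arm holds its last target. There are 200 camera calls.

### The job

One battery cell has tipped over on the free-spinning sorting turntable. Pull the snapped-on cover off the quarantine tray, lift the tipped cell off the turntable and lay it down on the tray's floor without dropping it, then press the cover back on until it snaps fully home. Leave the other cells standing on the turntable, and leave the screwdriver where it is.

Things in the scene. Friction and masses are not known exactly. Their poses are not given: they have to be found in the camera images.
- turntable: Fixed dark steel foot of the turntable, standing on the bench; origin at the centre of its underside, z up, on the spin axis. It carries an aluminium platter that spins freely about the vertical axis: outer diameter 280 mm, flat plate top 37 mm above the bench, with a rim 5 mm thick that stands 6 mm above the plate.
- cell: The tipped battery cell: blue sleeved cylinder, 26 mm diameter, 65 mm long, about 90 g, lying on its side on the platter about 60 mm from the spin axis. Origin at its centre (13 mm above what it lies on), x along its length.
- standing0: Battery cell like the tipped one (26 mm diameter, 65 mm high), standing upright on the platter on the side of the spin axis away from the tipped cell; origin at the centre of its underside, z along its axis. Must stay standing on the platter.
- standing1: Another such standing cell; same frame.
- standing2: A third such standing cell; same frame.
- tray: Quarantine tray of grey painted metal, fixed to the bench; origin at the centre of its underside, z up. Plinth 142 (x) by 126 (y) by 8 mm high; on it a wall with bevelled top, outside 112 (x) by 96 (y) mm, top 29 mm above the bench. A small spring-loaded steel ball sticks out in the middle of each end (x) wall and holds the cover.
- tray_floor (a point): Centre of the tray's floor, 8 mm above the bench; axes as the tray's. The clear space inside the wall is 92 (x) by 80 (y) mm (86 in y below the bevel), the wall 21 mm high above this floor.
- cover: Grey plastic hood on the tray, 123 (x) by 109 (y) by 40 mm high, open below, 160 g. Origin at the centre of its lower edge, z up. Slides straight down over the tray's wall (2 mm clearance a side), x along the tray's x, either way round; fully home, its origin is 8 mm above the tray's and the balls snap into windows in its end walls. About 10 N straight up frees it, straight down snaps it on.
- cover_handle (a point): Centre of the black bar handle on top of the cover, 64 mm above the cover's lower edge; axes as the cover's. Bar 70 mm long (x), 14 mm wide (y), 12 mm high (z), on two feet; the hood's flat top is 24 mm below this point.
- screwdriver: Screwdriver with black handle (about 25 mm thick) and steel blade, roughly 200 mm long, lying on the bench beyond the work; a bystander. Origin near its middle, on the bench; x along it, towards the blade.
Not all that is in view belongs to the job. Leave any brown look-alike of the cell alone. Leave any orange look-alike of the standing2 alone.

How it is judged (in metres and radians):
On the way, in this order (a step that is already met when the one before it is completed fails the run):
1. the cover is pulled up off the tray (z of cover in the frame of tray above 0.04 m), for 0.1 s.
2. the tipped cell is lifted clear of the turntable (z of cell in the frame of turntable above 0.08 m and contact force between cell and turntable below 0.05 N and contact force between cell and the fingers above 0.3 N), for 0.1 s.
3. the cell is brought down to within 10 mm of lying on the tray's floor, inside the wall, still held by the fingers (x of cell in the frame of tray between -0.046 and 0.046 m and y of cell in the frame of tray between -0.044 and 0.044 m and z of cell in the frame of tray below 0.031 m and contact force between cell and the fingers above 0.3 N), for 0.05 s.
4. the cover is back on, snapped fully home over the cell (x of cell in the frame of tray between -0.046 and 0.046 m and y of cell in the frame of tray between -0.044 and 0.044 m and z of cover in the frame of tray below 0.012 m and horizontal distance between cover and tray below 0.006 m and angle between cover's own z axis and vertical below 0.06 rad), for 0.2 s.
At the end, for the whole second after the job is handed in: The tipped cell lies still inside the tray's wall on its floor (centre less than 28 mm above the tray's underside), the cover is snapped fully home over it (lower edge within 4 mm of the plinth, centred within 6 mm, level), and the three other cells stand upright (within 0.2 rad) on the platter (all of step 4 and z of cell in the frame of tray below 0.028 m and linear speed of cell below 0.03 m/s and angle between each of standing0, standing1, standing2's own z axis and vertical below 0.2 rad and horizontal distance between each of standing0, standing1, standing2 and turntable below 0.135 m and z of each of standing0, standing1, standing2 in the frame of turntable above 0.03 m); the robot touches nothing.
It fails at once if a standing cell is tipped over or taken off the turntable (angle between any of standing0, standing1, standing2's own z axis and vertical above 0.5 rad or z of any of standing0, standing1, standing2 in the frame of turntable below 0.02 m or z of any of standing0, standing1, standing2 in the frame of turntable above 0.08 m).
It fails at once if the screwdriver is moved more than 30 mm (distance of screwdriver from where it was at the start of the episode above 0.03 m).
It also fails if it takes over 72 s, if anything falls off the work surface, if the arm or the gripper's body presses on something with over 40 N, if the wrist force passes 120 N, or if a joint passes its speed limit or range.

## Working session

There is one attempt and no reset: what is moved stays moved. The work goes in short steps, Python scripts to look and compute and a tool call to move; the robot and the scene stay as the last step left them, time stands still between calls to the robot, and variables do not carry over. Pictures are saved under pics/ and viewed, at most 10 in all, crops included, and the job is handed in when it is done.

Besides the shell and the picture viewer there is one more tool, called after "Emit:" by a JSON object that holds its "api" and its "payload". play_rows: Moves the arm, as the interface text tells. Its arguments: {"type":"object","properties":{"series":{"type":"string"},"squeeze":{"type":"number"}},"required":["series"]}

```bash
mkdir -p pics; cat > h.py <<'E'
import numpy as np, cv2
from scipy.spatial.transform import Rotation as R
from bench import readout, optics, job
def snap(n,f):
    im=optics.capture(n); cv2.imwrite('pics/'+f,im[:,:,::-1]); return im
def ray(n,u,v,p=None):
    p=p or optics.camera_params(n); K=np.array(p['mtx'],float); M=R.from_rotvec(np.ravel(p['rvec'])).as_matrix(); t=np.ravel(p['tvec'])
    x=(u-K[0,2])/K[0,0]; y=(v-K[1,2])/K[1,1]
    if n=='wrist':
        r=np.hypot(x,y); d=np.array([x/r*np.sin(r),y/r*np.sin(r),np.cos(r)]) if r>0 else np.array([0,0,1.])
    else: d=np.array([x,y,1.])
    return -M.T@t, M.T@d
def at(n,u,v,z,p=None):
    o,d=ray(n,u,v,p); return o+d*(z-o[2])/d[2]
E
python3 - <<'E'
from h import *
a=snap('top','t0.png');b=snap('side','s0.png')
cv2.imwrite('pics/t0b.png',cv2.resize(a[:,:,::-1],(800,600),interpolation=cv2.INTER_CUBIC))
cv2.imwrite('pics/s0b.png',cv2.resize(b[:,:,::-1],(800,600),interpolation=cv2.INTER_CUBIC))
for n in('top','side'):
  p=optics.camera_params(n);print(n,ray(n,256,192),p['mtx'])
print(readout.read_state())
E
```

```text
top (array([ 460.56985979,  -26.58710582, 1142.88645673]), array([ 0.10309041, -0.00624692, -0.99465495])) [[422.62219209   0.         255.33499555]
 [  0.         422.62219209 191.31291109]
 [  0.           0.           1.        ]]
side (array([392.23394495, 604.78595272, 710.02454576]), array([ 0.18426798, -0.67966919, -0.71000773])) [[419.99783287   0.         256.21294223]
 [  0.         419.99783287 193.659207  ]
 [  0.           0.           1.        ]]
{'clock': 0.1, 'qpos': array([-1.53410707e+00,  1.58990937e-01,  1.59813141e+00,  9.61227303e-06,
        1.38619321e+00, -2.10124323e-01]), 'dq': array([-1.13256975e-03, -8.81400870e-04, -3.33636257e-03, -3.98652037e-05,
        1.14475497e-03, -2.03916660e-04]), 'tau': array([-7.30602369e-04, -3.96993041e+01, -3.32338464e+01, -2.20551487e-04,
        4.21576508e-03,  1.59203535e-05]), 'tool_pos': array([ 140.42752461, -556.95764428,  192.70007706]), 'ee_rot': array([-3.11599874e+00, -3.86496625e-01, -2.49040493e-04]), 'contact_force': array([-0.24266702,  0.36417077, -0.35136765]), 'moment': array([-0.00599827,  0.00288788,  0.0033692 ]), 'grasp_force': 0.0, 'width': 85.55774490511337}
```

View pics/t0b.png

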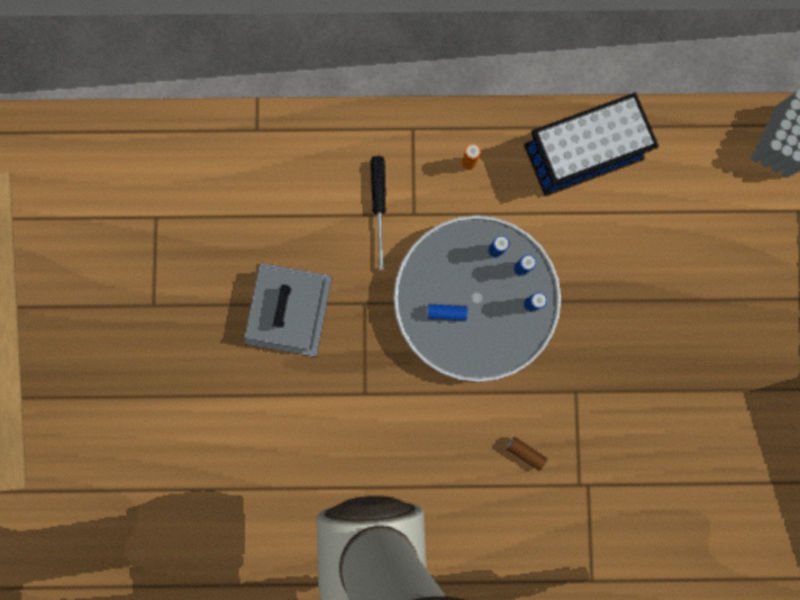

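View pics/s0b.png

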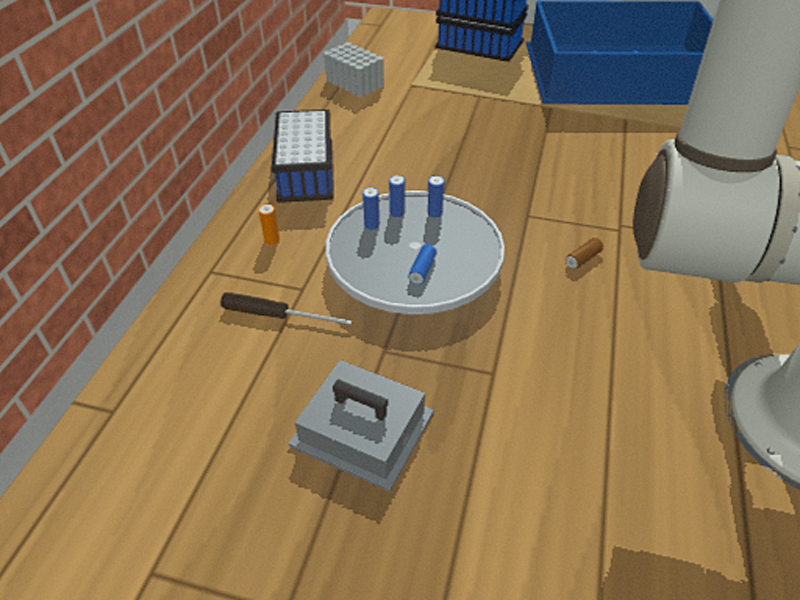

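Top view: the tray with its cover is at (287,310), with the handle bar running from (285,287) to (280,326). The turntable hub is at (477,298), and the screwdriver at (378,210).

Candidates for the cell are the blue one lying on the platter at (447,313) and the brown one lying on the bench at (527,453). The blue one fits, being blue and on the platter; the brown one is the decoy. Standing cells are at (500,246), (526,265) and (538,301). The orange one at (472,157) is also a decoy. I'll confirm in an enlarged crop.

```bash
python3 - <<'E'
from h import *
a=cv2.imread('pics/t0.png')
cv2.imwrite('pics/c1.png',cv2.resize(a[130:250,145:365],(800,436),interpolation=cv2.INTER_CUBIC))
f=.64
for nm,u,v,z in [('handle',283,306,78),('hA',285,287,78),('hB',280,326,78),('hub',477,298,37),('cell',447,313,50),('cA',428,312,50),('cB',467,313,50),('s0',501,243,102),('s1',527,262,102),('s2',539,299,102),('tip',381,268,3)]:
    print(nm,at('top',u*f,v*f,z).round(1))
for nm,u,v,z in [('handle',360,394,78),('hub',415,245,37),('cell',423,264,50)]:
    print(nm,at('side',u*f,v*f,z).round(1))
E
```

```text
handle [563.2 156.2  78. ]
hA [594.2 153.2  78. ]
hB [530.8 160.8  78. ]
hub [ 577.2 -163.3   37. ]
cell [ 551.3 -111.3   50. ]
cA [553.3 -79.7  50. ]
cB [ 550.9 -144.5   50. ]
s0 [ 658.4 -195.8  102. ]
s1 [ 627.2 -236.4  102. ]
s2 [ 567.7 -253.6  102. ]
tip [635.2  -1.2   3. ]
handle [561.4 164.   78. ]
hub [ 575.7 -163.4   37. ]
cell [ 549.9 -109.2   50. ]
```

View pics/c1.png

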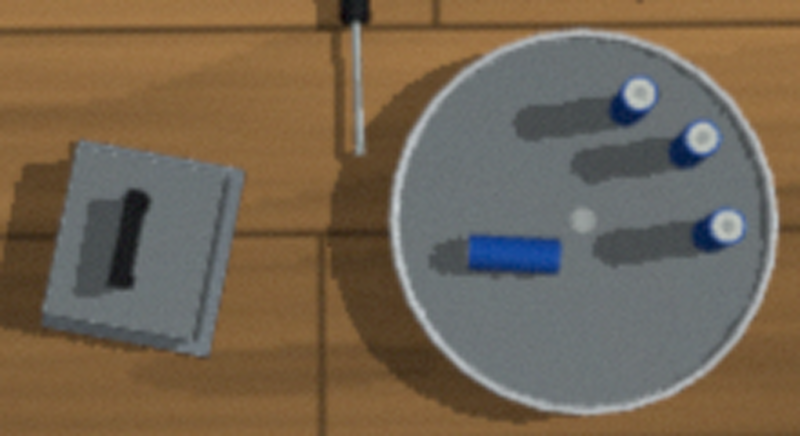

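Confirmed: the blue cell at crop (514,255) is the one on the platter. The bar runs from (137,190) to (120,288), which puts it near (562,160) with a yaw of about −10°. The bar length and hub radius match the given sizes.

```bash
cat >> h.py <<'E'
def rel(xyz,yaw):
    """shift in tool axes + turn (deg) to reach tool-down pose with tool-x at yaw"""
    s=readout.read_state(); A=R.from_rotvec(s['ee_rot'])
    B=R.from_euler('ZX',[yaw,180],degrees=True)
    return A.inv().apply(np.array(xyz)-s['tool_pos']).round(1),(A.inv()*B).as_rotvec(degrees=True).round(2)
E
python3 -c "
from h import *
print(rel((562,160,170),-10))"
```

```text
(array([ 584. , -592.2,   23.9]), array([-0.1 , -0.  , 24.14]))
```

Emit:
{"api": "play_rows", "payload": {"series": "584 -592 0 0 0 24.1 1;584 -592 0 0 0 24.1 1;584 -592 0 0 0 24.1 1;584 -592 0 0 0 24.1 1;584 -592 0 0 0 24.1 1;584 -592 0 0 0 24.1 1;584 -592 0 0 0 24.1 1;584 -592 0 0 0 24.1 1;584 -592 0 0 0 24.1 1;584 -592 0 0 0 24.1 1", "squeeze": 80}}

```text
clock: 1.1
tool_pos: [394.5, -124.6, 193.5]
ee_rot: [3.13, -0.273, 0.001]
contact_force: [1.5, 0.0, -0.4]
width: 85.5
grasp_force: 0.0
```

```bash
python3 -c "
from h import *
s=readout.read_state();print(s['clock'],s['tool_pos'],s['ee_rot']);print(rel((562,160,170),-10))"
```

```text
1.1 [ 394.4600933  -124.5844613   193.49381169] [ 3.12951661e+00 -2.73204263e-01  5.18610739e-04]
(array([ 115.7, -309.3,   23.5]), array([ 0.01, -0.02,  0.02]))
```

Emit:
{"api": "play_rows", "payload": {"series": "116 -309 23 0 0 0 1;116 -309 23 0 0 0 1;116 -309 23 0 0 0 1;116 -309 23 0 0 0 1;116 -309 23 0 0 0 1;116 -309 23 0 0 0 1;116 -309 23 0 0 0 1;116 -309 23 0 0 0 1;116 -309 23 0 0 0 1;116 -309 23 0 0 0 1"}}

```text
clock: 2.1
tool_pos: [561.2, 156.8, 170.4]
ee_rot: [3.129, -0.274, -0.001]
contact_force: [-0.2, -0.4, 0.5]
width: 85.4
grasp_force: 0.0
```

```bash
python3 -c "
from h import *
p=optics.camera_params('wrist')
a=snap('wrist','w1.png')
cv2.imwrite('pics/w1b.png',cv2.resize(a[:,:,::-1],(800,600),interpolation=cv2.INTER_CUBIC))
import json;json.dump({k:np.array(v).tolist() for k,v in p.items()if k in('mtx','rvec','tvec')},open('w1.json','w'))
print(readout.read_state()['tool_pos'],ray('wrist',256,192,p))"
```

```text
[561.29945396 156.63508335 170.60222551] (array([634.66492236, 143.77635191, 350.76513103]), array([-0.28445328,  0.06903363, -0.95620118]))
```

View pics/w1b.png

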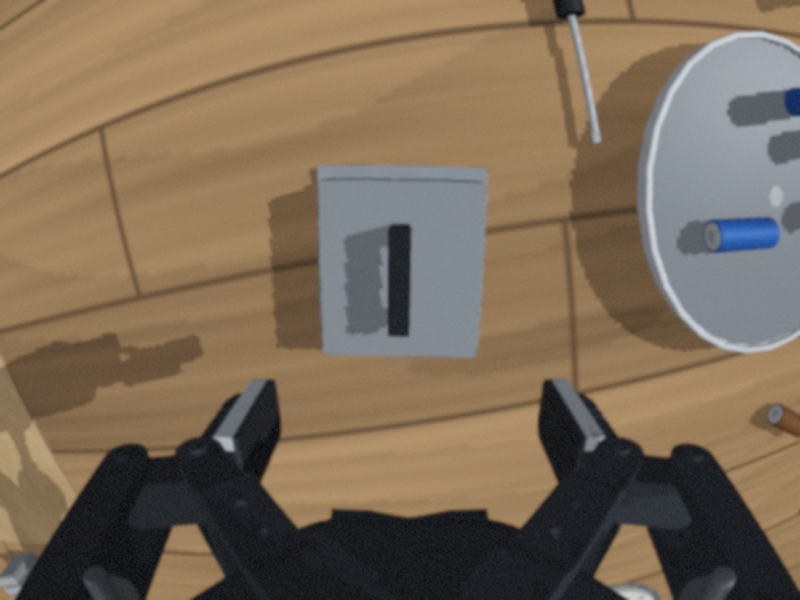

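Wrist view: the bar spans rows 224–336 and columns 388–411, with its centre at (399,280). It's nearly parallel to image vertical, so the yaw looks right.

```bash
python3 -c "
from h import *
import json;p=json.load(open('w1.json'))
f=.64
for u,v,z in [(399.5,225,78),(399,335,78),(708,236,50),(778,232,50),(776,196,37),(319,180,48),(487,182,48),(324,354,48),(475,357,48)]: print(at('wrist',u*f,v*f,z,p).round(1))
a=at('wrist',399.5*f,225*f,78,p);b=at('wrist',399*f,335*f,78,p);d=a-b;print(np.hypot(*d[:2]),np.degrees(np.arctan2(d[1],d[0])),(a+b)/2)
print(rel(np.r_[((a+b)/2)[:2],80],-10))"
```

```text
[599.1 155.5  78. ]
[531.  168.2  78. ]
[554.8 -72.6  50. ]
[ 549.1 -152.    50. ]
[ 577.1 -162.5   37. ]
[634.4 203.2  48. ]
[613.8  95.6  48. ]
[514.2 226.7  48. ]
[493.2 120.4  48. ]
69.32119218038459 -10.57278546067454 [565.03282077 161.86979385  78.        ]
(array([ 2.8, -5.8, 90.6]), array([ 0.02,  0.02, -0.03]))
```

Bar length is 69 mm against the given 70, with the centre at (565,162) and yaw −10.6°. Next I descend to TCP z = 54, close, then pull.

Emit:
{"api": "play_rows", "payload": {"series": "3 -6 40 0 0 0.6 1;3 -6 80 0 0 0.6 1;3 -6 105 0 0 0.6 1;3 -6 116 0 0 0.6 1;3 -6 116 0 0 0.6 1;3 -6 116 0 0 0.6 -1;3 -6 116 0 0 0.6 -1;3 -6 116 0 0 0.6 -1;3 -6 116 0 0 0.6 -1;3 -6 116 0 0 0.6 -1", "squeeze": 80}}

```text
clock: 3.15
tool_pos: [566.0, 163.1, 55.1]
ee_rot: [-3.128, 0.289, -0.001]
contact_force: [-0.2, 1.5, -0.7]
width: 12.1
grasp_force: 0.0
```

Emit:
{"api": "play_rows", "payload": {"series": "0 0 0 0 0 0 -1;0 0 0 0 0 0 -1;0 0 0 0 0 0 -1"}}

```text
clock: 3.45
tool_pos: [565.6, 163.1, 54.6]
ee_rot: [-3.128, 0.289, 0.0]
contact_force: [0.0, -0.5, -0.7]
width: -0.4
grasp_force: 0.0
```

The fingers closed on nothing, so I'll look.

```bash
python3 -c "
from h import *
b=snap('side','s1.png');w=snap('wrist','w2.png')
print(readout.read_state()['tool_pos'])
x=cv2.resize(b[190:340,150:310],None,fx=2.5,fy=2.5,interpolation=cv2.INTER_CUBIC)
y=cv2.resize(w,(400,300));y=cv2.copyMakeBorder(y,0,75,0,0,cv2.BORDER_CONSTANT)
cv2.imwrite('pics/m1.png',np.hstack([x,y])[:,:,::-1])"
```

```text
[565.63921    163.02522443  54.55008553]
```

View pics/m1.png

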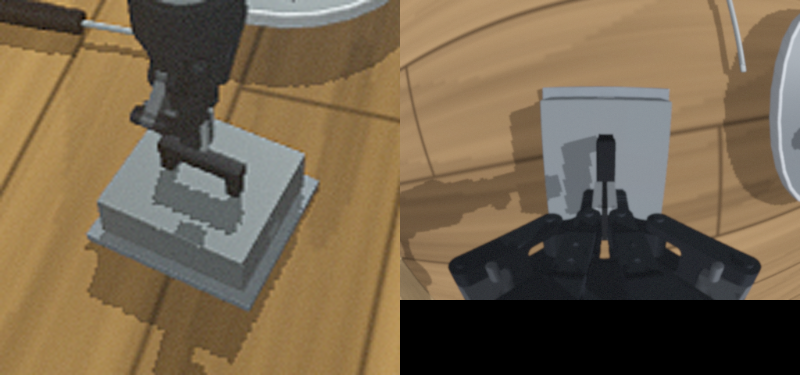

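The montage shows the fingers shut near the bar's far (left) end at crop (185,140), either behind or above it. The bar runs from (165,148) to (240,175). I'll check with projections.

```bash
python3 -c "
from h import *
p=optics.camera_params('side')
def pr(P): return ((cv2.projectPoints(np.array([P],float),np.array(p['rvec'],float),np.array(p['tvec'],float),np.array(p['mtx'],float),None)[0].ravel()-[150,190])*2.5).round(0)
for P in [(565.6,163,54.5),(565.6,163,78),(565.6,163,100),(599,155.5,78),(531,168,78)]:print(P,pr(P))
p0=optics.camera_params('wrist')
for u,v in [(599,270/1),(611,270)]:pass
"
python3 - <<'E'
import cv2
b=cv2.imread('pics/s1.png');w=cv2.imread('pics/w2.png')
x=cv2.resize(b[225:285,190:270],(560,420),interpolation=cv2.INTER_CUBIC)
y=cv2.resize(w[150:330,215:315],(233,420),interpolation=cv2.INTER_CUBIC)
cv2.imwrite('pics/m2.png',cv2.hconcat([x,y]))
E
```

```text
(565.6, 163, 54.5) [197. 172.]
(565.6, 163, 78) [196. 153.]
(565.6, 163, 100) [194. 135.]
(599, 155.5, 78) [157. 136.]
(531, 168, 78) [239. 168.]
```

View pics/m2.png

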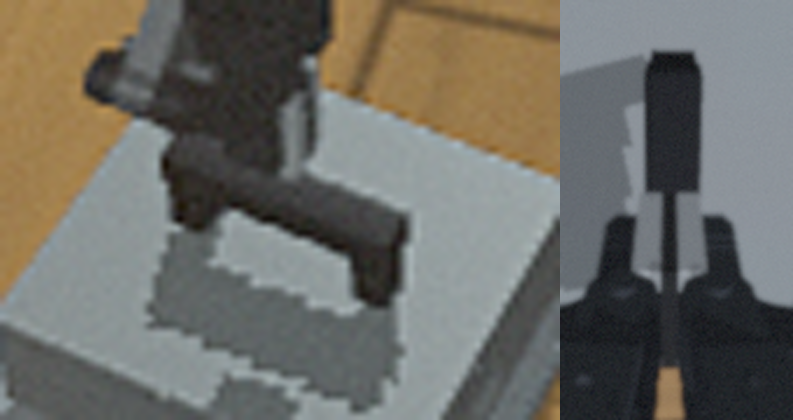

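Projection puts the shut fingertip below the bar if `tool_pos` z is true, but nothing shows there. The pads appear above or on top of the bar instead. I'll compute the fingertip height from the wrist picture.

```bash
python3 -c "
from h import *
p=optics.camera_params('wrist'); s=readout.read_state()
T=s['tool_pos'];A=R.from_rotvec(s['ee_rot'])
print(p['mtx'], 'cam in tool',A.inv().apply(ray('wrist',256,192,p)[0]-T).round(1),A.inv().apply(ray('wrist',256,192,p)[1]).round(3))
for u,v in [(256,232.3),(272.5,232.3),(264,232),(264,172),(264,200)]:
  o,d=ray('wrist',u,v,p); o=A.inv().apply(o-T);d=A.inv().apply(d)
  for X in (11,0): t=(X-o[0])/d[0];print(u,v,X,(o+d*t).round(1))
for z in (78,70):print(at('wrist',264,172,z,p).round(1),at('wrist',264,232,z,p).round(1))
"
```

```text
[[297.31863964   0.         261.52758579]
 [  0.         297.31863964 192.49398969]
 [  0.           0.           1.        ]] cam in tool [ 7.450e+01  1.000e-01 -1.804e+02] [-0.291 -0.019  0.956]
256 232.3 11 [ 11.   -2.7 -42.5]
256 232.3 0 [  0.   -3.2 -18.6]
272.5 232.3 11 [ 11.    5.7 -42.5]
272.5 232.3 0 [  0.    6.6 -18.6]
264 232 11 [ 11.    1.3 -42.1]
264 232 0 [  0.    1.5 -18.2]
264 172 11 [11.   2.3 92.4]
264 172 0 [  0.    2.7 139.7]
264 200 11 [11.   1.7  9.4]
264 200 0 [ 0.   2.  42.3]
[602.7 154.7  78. ] [567.7 161.1  78. ]
[600.9 155.   70. ] [564.1 161.7  70. ]
```

Two views agree that the physical fingertips sit well above the reported TCP (around 25–40 mm). I'll probe it: shut fingers gently down onto the bar, whose top is at 78.

Emit:
{"api": "play_rows", "payload": {"series": "0 0 2 0 0 0 -1;0 0 4 0 0 0 -1;0 0 6 0 0 0 -1;0 0 6 0 0 0 -1"}}

```text
clock: 3.95
tool_pos: [565.3, 163.0, 48.1]
ee_rot: [3.128, -0.289, -0.001]
contact_force: [-0.9, -0.4, -0.3]
width: -0.0
grasp_force: 0.0
```

Emit:
{"api": "play_rows", "payload": {"series": "0 0 2 0 0 0 -1;0 0 4 0 0 0 -1;0 0 6 0 0 0 -1;0 0 8 0 0 0 -1;0 0 8 0 0 0 -1"}}

```text
clock: 4.45
tool_pos: [565.7, 163.0, 40.5]
ee_rot: [-3.128, 0.289, -0.0]
contact_force: [0.8, -0.2, -0.5]
width: -0.1
grasp_force: 0.0
```

Emit:
{"api": "play_rows", "payload": {"series": "0 0 1 0 0 0 -1;0 0 2 0 0 0 -1;0 0 3 0 0 0 -1;0 0 4 0 0 0 -1;0 0 4 0 0 0 -1"}}

```text
clock: 4.95
tool_pos: [565.9, 163.1, 40.3]
ee_rot: [3.128, -0.288, -0.001]
contact_force: [-11.9, -1.2, 23.2]
width: 0.1
grasp_force: 11.7
```

Contact came at reported z ≈ 40.3 with the bar top at 78, so the real finger ends sit about 38 mm behind the reported TCP. I'll apply that correction: raise, open, and go to reported z ≈ 16 for the grasp.

Emit:
{"api": "play_rows", "payload": {"series": "0 0 -20 0 0 0 -1;0 0 -26 0 0 0 1;0 0 -26 0 0 0 1;0 0 -26 0 0 0 1;0 0 -26 0 0 0 1;0 0 -26 0 0 0 1;0 0 -26 0 0 0 1;0 0 -26 0 0 0 1"}}

```text
clock: 5.75
tool_pos: [565.5, 163.0, 62.3]
ee_rot: [3.128, -0.289, -0.001]
contact_force: [-0.1, 0.2, -0.1]
width: 85.6
grasp_force: 0.0
```

Emit:
{"api": "play_rows", "payload": {"series": "0 0 15 0 0 0 1;0 0 30 0 0 0 1;0 0 40 0 0 0 1;0 0 46 0 0 0 1;0 0 46 0 0 0 1"}}

```text
clock: 6.25
tool_pos: [564.4, 163.0, 14.9]
ee_rot: [3.128, -0.289, -0.005]
contact_force: [-0.9, 0.1, 0.3]
width: 85.6
grasp_force: 0.0
```

Emit:
{"api": "play_rows", "payload": {"series": "0 0 0 0 0 0 -1;0 0 0 0 0 0 -1;0 0 0 0 0 0 -1;0 0 0 0 0 0 -1;0 0 0 0 0 0 -1;0 0 0 0 0 0 -1;0 0 0 0 0 0 -1"}}

```text
clock: 6.95
tool_pos: [566.1, 163.1, 17.1]
ee_rot: [-3.128, 0.289, -0.001]
contact_force: [-0.6, 0.3, 2.8]
width: 12.4
grasp_force: 78.6
```

Gripped, and the width fits the bar. Pull straight up.

Emit:
{"api": "play_rows", "payload": {"series": "0 0 -10 0 0 0 -1;0 0 -25 0 0 0 -1;0 0 -45 0 0 0 -1;0 0 -65 0 0 0 -1;0 0 -85 0 0 0 -1;0 0 -85 0 0 0 -1;0 0 -85 0 0 0 -1"}}

```text
clock: 7.65
tool_pos: [565.8, 163.1, 102.2]
ee_rot: [-3.128, 0.289, -0.001]
contact_force: [-0.7, -0.0, -2.1]
width: 12.5
grasp_force: 79.6
```

```bash
python3 -c "
from h import *
print(rel((430,300,102),-10.6))
print(rel((430,300,9),-10.6))"
```

```text
(array([-1.586e+02, -1.097e+02,  1.000e-01]), array([-0.02, -0.05,  0.04]))
(array([-158.7, -109.7,   93.1]), array([-0.02, -0.05,  0.04]))
```

Emit:
{"api": "play_rows", "payload": {"series": "-38 -26 0 0 0 0 -1;-78 -54 0 0 0 0 -1;-118 -82 0 0 0 0 -1;-150 -104 0 0 0 0 -1;-158 -110 0 0 0 0 -1;-158 -110 30 0 0 0 -1;-158 -110 65 0 0 0 -1;-158 -110 84 0 0 0 -1;-158 -110 90 0 0 0 -1;-158 -110 92 0 0 0 -1"}}

```text
clock: 8.65
tool_pos: [429.7, 299.4, 9.1]
ee_rot: [3.127, -0.289, -0.004]
contact_force: [-6.2, -2.4, 13.0]
width: 12.4
grasp_force: 81.5
```

Emit:
{"api": "play_rows", "payload": {"series": "0 0 0 0 0 0 -1;0 0 1 0 0 0 -1;0 0 1 0 0 0 -1"}}

```text
clock: 8.95
tool_pos: [431.1, 300.0, 9.1]
ee_rot: [3.128, -0.289, 0.001]
contact_force: [-0.6, -0.9, 2.7]
width: 12.3
grasp_force: 80.0
```

Emit:
{"api": "play_rows", "payload": {"series": "0 0 0 0 0 0 1;0 0 0 0 0 0 1;0 0 0 0 0 0 1;0 0 0 0 0 0 1;0 0 0 0 0 0 1;0 0 -30 0 0 0 1;0 0 -70 0 0 0 1;0 0 -111 0 0 0 1;0 0 -111 0 0 0 1"}}

```text
clock: 9.85
tool_pos: [435.0, 302.0, 126.3]
ee_rot: [-3.123, 0.288, -0.017]
contact_force: [0.4, -0.5, 1.2]
width: 85.7
grasp_force: 0.0
```

```bash
python3 -c "
from h import *
print(rel((551,-112,120),90))"
```

```text
(array([189.8, 385.8,   5.7]), array([   0.25,   -0.78, -100.55]))
```

Emit:
{"api": "play_rows", "payload": {"series": "194 383 0 0 0 -100.6 1;194 383 0 0 0 -100.6 1;194 383 0 0 0 -100.6 1;194 383 0 0 0 -100.6 1;194 383 0 0 0 -100.6 1;194 383 0 0 0 -100.6 1;194 383 0 0 0 -100.6 1;194 383 0 0 0 -100.6 1;194 383 0 0 0 -100.6 1;194 383 0 0 0 -100.6 1"}}

```text
clock: 10.85
tool_pos: [551.5, -115.7, 119.1]
ee_rot: [2.603, 1.757, -0.001]
contact_force: [-0.1, 0.2, 0.3]
width: 85.3
grasp_force: 0.0
```

```bash
python3 -c "
from h import *
print(rel((551,-112,120),90))"
```

```text
(array([ 3.3, -1.8, -0.9]), array([  0.03,   0.05, -21.96]))
```

Emit:
{"api": "play_rows", "payload": {"series": "0 0 0 0 0 -8 1;0 0 0 0 0 -16 1;0 0 0 0 0 -22 1;0 0 0 0 0 -22 1;0 0 0 0 0 -22 1"}}

```text
clock: 11.35
tool_pos: [550.8, -111.8, 119.1]
ee_rot: [-2.226, -2.216, 0.0]
contact_force: [-0.0, -0.5, 0.1]
width: 85.7
grasp_force: 0.0
```

```bash
python3 -c "
from h import *
p=optics.camera_params('wrist')
a=snap('wrist','w3.png')
cv2.imwrite('pics/w3b.png',cv2.resize(a[:,:,::-1],(800,600),interpolation=cv2.INTER_CUBIC))
import json;json.dump({k:np.array(v).tolist() for k,v in p.items()if k in('mtx','rvec','tvec')},open('w3.json','w'))
print(rel((551,-112,120),90))"
```

```text
(array([-0.2,  0.1, -0.8]), array([-0.03, -0.01, -0.25]))
```

View pics/w3b.png

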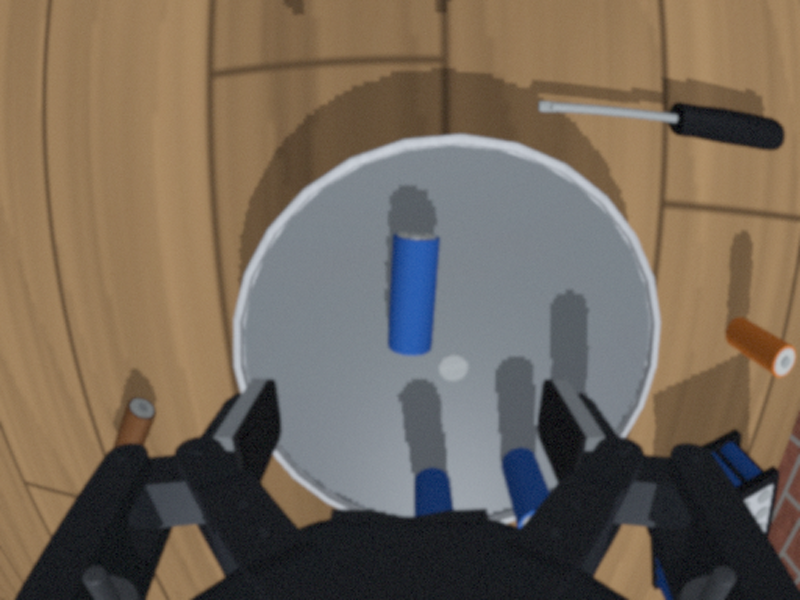

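Wrist view: the tipped blue cell has its far end at (416,236) and near end at (411,353). The standing cells are clear below.

```bash
python3 -c "
from h import *
import json;p=json.load(open('w3.json'));f=.64
a=at('wrist',416*f,237*f,55,p);b=at('wrist',411*f,352*f,55,p);d=a-b
print(a.round(1),b.round(1),np.hypot(*d[:2]),np.degrees(np.arctan2(d[1],d[0])),(a+b)/2)
yaw=np.degrees(np.arctan2(d[1],d[0]))
print(at('wrist',454*f,368*f,37,p))
print(rel((*((a+b)/2)[:2],2),yaw))"
```

```text
[554.5 -76.5  55. ] [ 551.6 -142.6   55. ] 66.1542881154976 87.49459675155748 [ 553.0919551  -109.57540925   55.        ]
[ 578.54759204 -161.55303317   37.        ]
(array([  2.2,   2.3, 117.2]), array([-0.03, -0.01,  2.25]))
```

Emit:
{"api": "play_rows", "payload": {"series": "2 2 30 0 0 2.3 1;2 2 60 0 0 2.3 1;2 2 90 0 0 2.3 1;2 2 110 0 0 2.3 1;2 2 118 0 0 2.3 1;2 2 118 0 0 2.3 1;2 2 118 0 0 2.3 1", "squeeze": 40}}

```text
clock: 12.1
tool_pos: [554.0, -110.3, 2.7]
ee_rot: [2.267, 2.172, 0.001]
contact_force: [0.1, 1.3, 0.2]
width: 85.3
grasp_force: 0.0
```

Emit:
{"api": "play_rows", "payload": {"series": "0 0 0 0 0 0 -1;0 0 0 0 0 0 -1;0 0 0 0 0 0 -1;0 0 0 0 0 0 -1;0 0 0 0 0 0 -1;0 0 0 0 0 0 -1;0 0 0 0 0 0 -1"}}

```text
clock: 12.8
tool_pos: [553.5, -110.0, 2.1]
ee_rot: [2.268, 2.173, 0.001]
contact_force: [-0.6, 0.7, 5.7]
width: 24.7
grasp_force: 39.3
```

Held at 24.7 mm. Lift.

Emit:
{"api": "play_rows", "payload": {"series": "0 0 -8 0 0 0 -1;0 0 -25 0 0 0 -1;0 0 -50 0 0 0 -1;0 0 -75 0 0 0 -1;0 0 -100 0 0 0 -1;0 0 -115 0 0 0 -1;0 0 -115 0 0 0 -1;0 0 -115 0 0 0 -1"}}

```text
clock: 13.6
tool_pos: [552.5, -109.7, 115.7]
ee_rot: [-2.267, -2.173, 0.001]
contact_force: [0.1, -0.7, -1.5]
width: 24.6
grasp_force: 39.3
```

```bash
python3 -c "
from h import *
a=snap('top','t2.png')
cv2.imwrite('pics/c2.png',cv2.resize(a[130:280,60:365,::-1],(800,393),interpolation=cv2.INTER_CUBIC))
print(rel((565.5,163,117),-10.6),rel((565.5,163,117),169.4))"
```

```text
(array([272.8,   1.9,  -1.7]), array([-1.500e-01,  8.000e-02,  9.816e+01])) (array([272.8,   1.9,  -1.7]), array([-8.000e-02, -1.500e-01, -8.184e+01]))
```

View pics/c2.png

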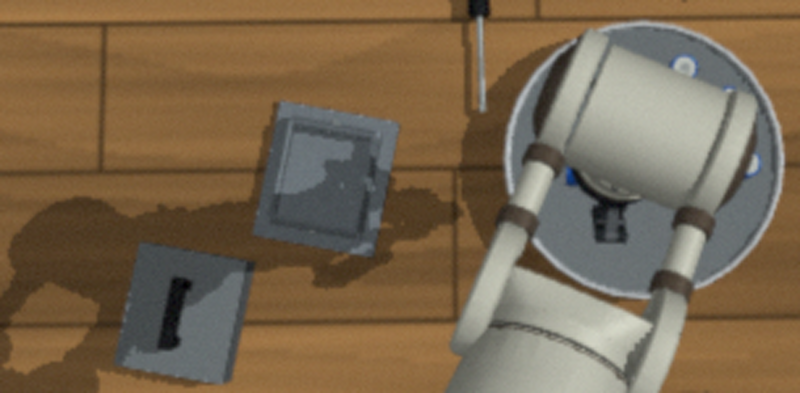

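Top crop: the tray is open at (325,180), the cover is parked on the bench at (185,313), and the standing cells are in place. Now carry the cell to the tray.

Emit:
{"api": "play_rows", "payload": {"series": "25 0 0 0 0 -7 -1;55 0 0 0 0 -15 -1;85 1 0 0 0 -23 -1;115 1 0 0 0 -31 -1;145 1 0 0 0 -39 -1;175 1 0 0 0 -47 -1;205 2 0 0 0 -55 -1;235 2 0 0 0 -63 -1;260 2 0 0 0 -71 -1;273 2 0 0 0 -78 -1"}}

```text
clock: 14.65
tool_pos: [565.1, 164.7, 114.4]
ee_rot: [-0.383, -3.114, 0.0]
contact_force: [0.4, -0.3, -0.4]
width: 24.6
grasp_force: 39.3
```

```bash
python3 -c "
from h import *
print(rel((565.5,163,-26),169.4),readout.read_state()['grasp_force'])"
```

```text
(array([ -1.3,  -1.5, 140.4]), array([-0.03, -0.21, -3.43])) 39.31425333023071
```

Emit:
{"api": "play_rows", "payload": {"series": "-1 -1 0 0 0 -3.4 -1;-1 -1 30 0 0 -3.4 -1;-1 -1 60 0 0 -3.4 -1;-1 -1 90 0 0 -3.4 -1;-1 -1 115 0 0 -3.4 -1;-1 -1 130 0 0 -3.4 -1;-1 -1 136 0 0 -3.4 -1;-1 -1 139 0 0 -3.4 -1;-1 -1 140 0 0 -3.4 -1;-1 -1 140 0 0 -3.4 -1"}}

```text
clock: 15.65
tool_pos: [568.4, 161.6, -22.3]
ee_rot: [0.302, 3.125, 0.001]
contact_force: [0.6, -0.2, -1.0]
width: 24.9
grasp_force: 39.3
```

Emit:
{"api": "play_rows", "payload": {"series": "0 0 1 0 0 0 -1;0 0 2 0 0 0 -1;0 0 2 0 0 0 -1"}}

```text
clock: 15.95
tool_pos: [567.4, 161.6, -25.2]
ee_rot: [0.302, 3.127, 0.0]
contact_force: [-0.2, -0.0, -0.6]
width: 24.6
grasp_force: 39.3
```

Emit:
{"api": "play_rows", "payload": {"series": "0 0 1 0 0 0 -1;0 0 2 0 0 0 -1;0 0 2 0 0 0 -1"}}

```text
clock: 16.25
tool_pos: [567.5, 161.5, -26.8]
ee_rot: [0.302, 3.127, -0.0]
contact_force: [-1.9, -0.2, 3.4]
width: 24.5
grasp_force: 39.9
```

On the floor. Open to about 38 mm (fingers stay within the tray), then rise.

Emit:
{"api": "play_rows", "payload": {"series": "0 0 0 0 0 0 -0.1;0 0 0 0 0 0 -0.1;0 0 0 0 0 0 -0.1;0 0 0 0 0 0 -0.1;0 0 -10 0 0 0 -0.1;0 0 -30 0 0 0 -0.1;0 0 -60 0 0 0 -0.1;0 0 -100 0 0 0 -0.1;0 0 -140 0 0 0 1;0 0 -145 0 0 0 1"}}

```text
clock: 17.25
tool_pos: [571.7, 161.9, 125.0]
ee_rot: [0.301, 3.115, 0.003]
contact_force: [1.2, -0.9, -0.2]
width: 65.9
grasp_force: 0.0
```

```bash
python3 -c "
from h import *
print(rel((430.7,300,119),-10.6),rel((430.7,300,119),169.4),readout.read_state()['qpos'])
p=optics.camera_params('wrist');a=snap('wrist','w4.png')
cv2.imwrite('pics/w4b.png',cv2.resize(a[:,:,::-1],(640,480)))"
```

```text
(array([164.9, 108.5,   4.4]), array([  1.04,  -0.28, 179.57])) (array([164.9, 108.5,   4.4]), array([ 0.18,  0.66, -0.43])) [ 7.28013423e-02  2.56354316e-01  1.62287714e+00  6.63881270e-05
  1.25034566e+00 -1.30553456e+00]
```

View pics/w4b.png

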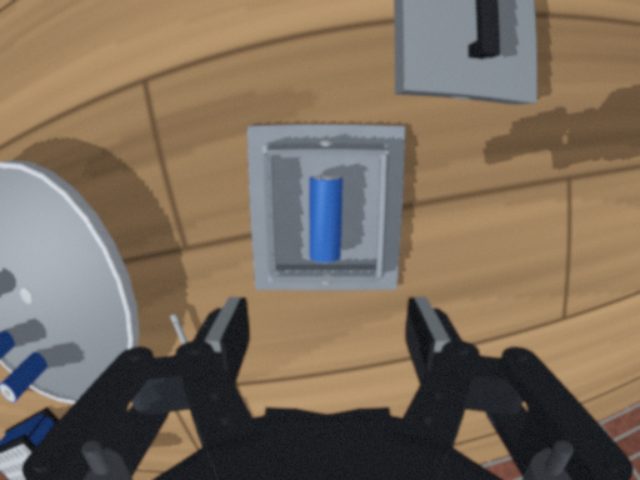

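The cell lies centred on the tray floor at (325,218). Back to the cover, with the same yaw as the first grasp.

Emit:
{"api": "play_rows", "payload": {"series": "160 111 0 0 0 85 1;160 111 0 0 0 85 1;160 111 0 0 0 85 1;160 111 0 0 0 85 1;160 111 0 0 0 85 1;160 111 0 0 0 85 1;160 111 0 0 0 85 1;160 111 0 0 0 85 1;160 111 0 0 0 85 1;160 111 0 0 0 85 1"}}

```text
clock: 18.3
tool_pos: [430.5, 300.7, 116.3]
ee_rot: [-2.335, -2.1, 0.004]
contact_force: [-0.2, 0.3, 0.2]
width: 85.2
grasp_force: 0.0
```

Emit:
{"api": "play_rows", "payload": {"series": "0 0 0 0 0 8 1;0 0 0 0 0 16 1;0 0 0 0 0 24 1;0 0 0 0 0 32 1;0 0 0 0 0 40 1;0 0 0 0 0 48 1;0 0 0 0 0 56 1;0 0 0 0 0 64 1;0 0 0 0 0 72 1;0 0 0 0 0 80 1"}}

```text
clock: 19.3
tool_pos: [430.5, 300.7, 116.3]
ee_rot: [3.139, 0.108, -0.004]
contact_force: [-0.3, 0.8, 0.0]
width: 85.6
grasp_force: 0.0
```

```bash
python3 -c "
from h import *
print(rel((430.8,300,10),-10.6),readout.read_state()['qpos'])"
```

```text
(array([  0.5,   0.6, 106.3]), array([ 0.06,  0.14, 14.54])) [3.79279127e-01 1.05536410e-01 1.81398325e+00 4.42474566e-05
 1.22465827e+00 1.88131323e+00]
```

Emit:
{"api": "play_rows", "payload": {"series": "0.5 0.6 0 0 0 7 1;0.5 0.6 0 0 0 14.5 1;0.5 0.6 0 0 0 14.5 1;0.5 0.6 0 0 0 14.5 1"}}

```text
clock: 19.7
tool_pos: [431.5, 300.3, 116.8]
ee_rot: [3.129, -0.275, -0.002]
contact_force: [-0.1, -0.2, 0.4]
width: 85.1
grasp_force: 0.0
```

```bash
python3 -c "
from h import *
print(rel((430.9,300,9.2),-10.6))"
```

```text
(array([ -0.4,   0.3, 107.6]), array([0.05, 0.08, 0.54]))
```

Emit:
{"api": "play_rows", "payload": {"series": "0 0 30 0 0 0.5 1;0 0 60 0 0 0.5 1;0 0 90 0 0 0.5 1;0 0 103 0 0 0.5 1;0 0 107 0 0 0.5 1;0 0 107 0 0 0.5 1;0 0 107 0 0 0.5 1", "squeeze": 80}}

```text
clock: 20.4
tool_pos: [433.5, 301.1, 12.2]
ee_rot: [-3.127, 0.293, -0.004]
contact_force: [-0.6, -0.3, -0.0]
width: 85.4
grasp_force: 0.0
```

Emit:
{"api": "play_rows", "payload": {"series": "0 0 0 0 0 0 -1;0 0 0 0 0 0 -1;0 0 0 0 0 0 -1;0 0 0 0 0 0 -1;0 0 0 0 0 0 -1;0 0 0 0 0 0 -1;0 0 0 0 0 0 -1;0 0 0 0 0 0 -1"}}

```text
clock: 21.2
tool_pos: [432.4, 300.7, 10.9]
ee_rot: [-3.128, 0.294, -0.001]
contact_force: [-1.3, 0.1, 4.8]
width: 12.3
grasp_force: 78.7
```

```bash
python3 -c "
from h import *
s=readout.read_state();print(R.from_rotvec(s['ee_rot']).as_euler('ZYX',degrees=True))
print(rel((565.8,163.1,102),-10.55))"
```

```text
[-1.07306351e+01 -2.14694503e-02 -1.79983063e+02]
(array([156.8, 110.3, -91. ]), array([-0.02, -0.02, -0.18]))
```

Emit:
{"api": "play_rows", "payload": {"series": "0 0 -30 0 0 0 -1;0 0 -70 0 0 0 -1;0 0 -95 0 0 0 -1;38 26 -95 0 0 0 -1;78 54 -95 0 0 0 -1;118 82 -95 0 0 0 -1;150 105 -95 0 0 0 -1;158 110.4 -95 0 0 0 -1;158 110.4 -95 0 0 0 -1;158 110.4 -95 0 0 0 -1"}}

```text
clock: 22.2
tool_pos: [565.5, 163.4, 104.8]
ee_rot: [-3.128, 0.293, 0.003]
contact_force: [-0.7, 1.0, -1.9]
width: 12.4
grasp_force: 78.5
```

Emit:
{"api": "play_rows", "payload": {"series": "0 0 0 0 0 0 -1;0 0 0 0 0 0 -1"}}

```text
clock: 22.4
tool_pos: [565.8, 163.8, 105.4]
ee_rot: [-3.128, 0.291, 0.001]
contact_force: [0.1, 0.2, -1.7]
width: 12.3
grasp_force: 78.5
```

```bash
python3 -c "
from h import *
s=readout.read_state();print(s['tool_pos'])
print(rel((567,162.9,50),-10.55))"
```

```text
[565.82092857 163.82822234 105.4484402 ]
(array([ 1.4,  0.7, 55.4]), array([ 0.  ,  0.04, -0.08]))
```

Emit:
{"api": "play_rows", "payload": {"series": "1.2 0.7 20 0 0 0 -1;1.2 0.7 40 0 0 0 -1;1.2 0.7 55 0 0 0 -1;1.2 0.7 60 0 0 0 -1;1.2 0.7 60 0 0 0 -1;1.2 0.7 60 0 0 0 -1"}}

```text
clock: 23.0
tool_pos: [568.5, 161.9, 46.5]
ee_rot: [-3.128, 0.293, -0.002]
contact_force: [-0.0, -0.1, -1.6]
width: 12.6
grasp_force: 78.5
```

Emit:
{"api": "play_rows", "payload": {"series": "0 0 3 0 0 0 -1;0 0 6 0 0 0 -1;0 0 9 0 0 0 -1;0 0 12 0 0 0 -1;0 0 12 0 0 0 -1"}}

```text
clock: 23.5
tool_pos: [567.5, 161.8, 33.3]
ee_rot: [3.128, -0.294, -0.001]
contact_force: [-0.6, 0.9, 0.1]
width: 12.6
grasp_force: 78.8
```

It's sliding over the wall with no resistance. Continue and press.

Emit:
{"api": "play_rows", "payload": {"series": "0 0 3 0 0 0 -1;0 0 6 0 0 0 -1;0 0 9 0 0 0 -1;0 0 12 0 0 0 -1;0 0 14 0 0 0 -1;0 0 16 0 0 0 -1;0 0 16 0 0 0 -1"}}

```text
clock: 24.2
tool_pos: [567.7, 161.7, 18.9]
ee_rot: [3.127, -0.293, -0.001]
contact_force: [-6.7, -2.0, 10.1]
width: 12.4
grasp_force: 80.2
```

Emit:
{"api": "play_rows", "payload": {"series": "0 0 2 0 0 0 -1;0 0 3 0 0 0 -1;0 0 3 0 0 0 -1"}}

```text
clock: 24.5
tool_pos: [567.7, 161.7, 18.8]
ee_rot: [3.127, -0.292, -0.003]
contact_force: [-16.6, -2.6, 28.8]
width: 12.3
grasp_force: 82.9
```

It bottoms out hard at the home height under 29 N. Ease off, release and rise.

Emit:
{"api": "play_rows", "payload": {"series": "0 0 -4 0 0 0 -1;0 0 -4 0 0 0 -1;0 0 -4 0 0 0 1;0 0 -4 0 0 0 1;0 0 -4 0 0 0 1;0 0 -4 0 0 0 1;0 0 -4 0 0 0 1;0 0 -40 0 0 0 1;0 0 -85 0 0 0 1;0 0 -130 0 0 0 1"}}

```text
clock: 25.5
tool_pos: [567.2, 161.6, 145.5]
ee_rot: [3.128, -0.294, -0.002]
contact_force: [1.0, 1.0, 0.0]
width: 85.6
grasp_force: 0.0
```

Emit:
{"api": "play_rows", "payload": {"series": "-45 -40 -20 0 0 0 1;-90 -80 -40 0 0 0 1;-130 -120 -40 0 0 0 1;-130 -160 -40 0 0 0 1;-130 -160 -40 0 0 0 1;-130 -160 -40 0 0 0 1"}}

```text
clock: 26.1
tool_pos: [469.3, 345.1, 184.7]
ee_rot: [-3.128, 0.288, -0.001]
contact_force: [-0.5, 0.1, -0.0]
width: 85.4
grasp_force: 0.0
```

```bash
python3 -c "
from h import *
b=snap('side','s3.png');a=snap('top','t3.png')
x=cv2.resize(b[90:330,130:350],(400,436),interpolation=cv2.INTER_CUBIC);y=cv2.resize(a[115:255,145:365],(400,255),interpolation=cv2.INTER_CUBIC)
y=cv2.copyMakeBorder(y,0,181,0,0,cv2.BORDER_CONSTANT)
cv2.imwrite('pics/m3.png',np.hstack([x,y])[:,:,::-1])
d=cv2.absdiff(cv2.imread('pics/s3.png'),cv2.imread('pics/s0.png'))[225:310,185:280];print('tray crop diff',d.mean(),d.max())"
```

```text
tray crop diff 36.03091847265222 137
```

View pics/m3.png

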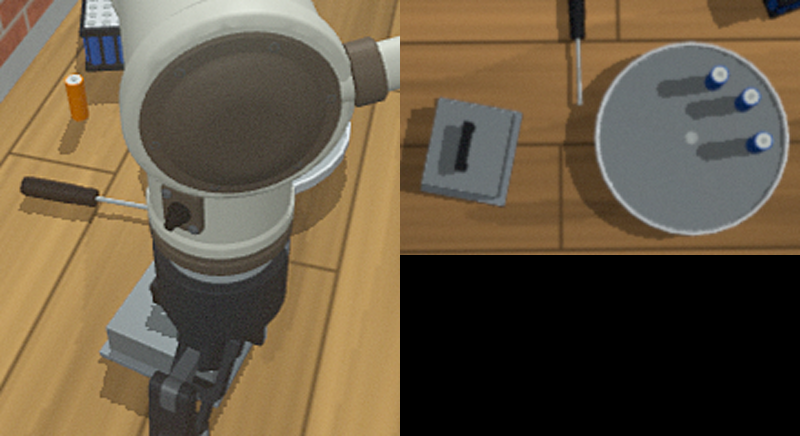

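The top view shows the cover back on the tray as at the start, the three cells standing, the screwdriver unmoved and the arm clear of everything. Handing in.

```bash
python3 -c "
from h import *
print(readout.read_state()['dq'].round(3), job.close_job())"
```

```text
the job is handed in; nothing more can be done
[-0.027 -0.006  0.01   0.001  0.001 -0.   ] None
```

I handed the job in at about 26 s; no verdict was returned. By my checks the tipped cell lies on the tray floor under the cover, which bottomed out at its home height under 29 N, and the three standing cells and the screwdriver are where they were.

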